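Swing the isolator to off and line up its padlock holes

TASK

Lock-off time for the polishing motor: swing the lever handle of the grey isolator box from on round to off, so that the hole in its blade stands over the hole in the fixed lug at the front of the box (the handle can be swung too far). Then slide the steel tongue along under the lug until all three holes are in line and an 8 mm padlock shackle would drop straight through them. Let go of both and leave the things standing around where they are.

Things in the scene. Friction and masses are not known exactly. Their poses are not given: they have to be found in the camera images.
- isolator: grey painted steel isolator box fixed to the table, 200 mm (x) by 170 mm (y) by 75 mm high; origin on the table straight under the handle's pivot; the box runs from 80 mm in front of it (-x) to 120 mm behind it. Its own -x axis points to its front, towards the robot; +y is the box's left, z up. The steel lug juts from the front edge of the top face; the tongue lies on a ledge on the front wall, left of the lug
- pivot (a point): point on the handle's upright pivot axis, 91 mm above the table (height of the blade's middle)
- handle_grip (a point): middle of the part of the handle to hold: an upright round black knob, 20 mm in diameter, standing on the blade 68 mm from the pivot; it reaches from 94 mm to 140 mm above the table, this point is at 120 mm. It moves round the pivot with the handle
- handle_hole (a point): centre of the 14 mm hole near the tip of the handle's steel blade (28 mm wide, 6 mm thick, tip 128 mm from the pivot), 110 mm from the pivot, at the blade's upper face, 94 mm above the table
- lug_hole (a point): centre of the 14 mm hole in the fixed steel lug (30 mm wide, 6 mm thick), 110 mm in front of the pivot, at the lug's upper face, 81 mm above the table. The blade passes over the lug with a gap of 7 mm
- tongue_hole (a point): centre of the 14 mm hole near the right-hand end of the steel tongue (26 mm wide, 8 mm thick, lying along the box's y axis), at its upper face, 71 mm above the table, 4 mm lower than the lug's underside
- tongue_tab (a point): point on the tongue's upright steel tab to hold or push: 12 mm thick along the box's y, 24 mm wide along its x, from 71 mm to 129 mm above the table; this point lies at its middle, 111 mm above the table, 85 mm to the box's left (+y) of the tongue's hole. It moves with the tongue
- handle (a joint): handle angle in rad: 0 is on (blade points to the box's right, -y) and it grows clockwise seen from above; at 1.571 the blade points straight to the front (-x), which is off, with its hole over the lug's; it can be swung on to a stop at 1.87. Friction (about 0.25 N m) holds it where it is left. Starts near on
- tongue (a joint): travel of the tongue in m towards the box's right (-y): 0 is fully out to the left; at 0.050 its hole is under the lug's; it can be pushed on to a stop at 0.072. Friction (about 2.5 N) holds it where it is left. Starts near 0
- dish: small round stone-grey sorting dish with yellow beads, 63 mm across, 22 mm high, loose on the rear of the isolator's top face; leave it; origin at the centre of its underside
- jar: empty cream-coloured jar, 67 mm across, 85 mm high, loose on the table left of the isolator; leave it; origin at the centre of its underside
- oiler: small brass pot with a lid, 31 mm across, 34 mm high, loose on the table in front of the isolator; leave it; origin at the centre of its underside

How it is judged:
By the outcome, as a careful person would: the job done as asked, in the order asked, and still so for the second after the job is handed in, with the robot touching nothing.
It also fails if it takes over 48 s, if anything falls off the work surface, if the arm or the gripper's body presses on something with over 40 N, if the wrist force passes 120 N, or if a joint passes its speed limit or range.

ROBOT

A 6-joint arm with a two-finger parallel gripper is mounted at the origin on a cart in front of the work surface, level with it; the furniture and walls round the work are solid. World frame = base frame: x ahead of the robot, y to its left, z up, the work surface at z = 0. Lengths are in m, angles in rad, forces in N, time in s.
With the tool pointing down it reaches from about 0.25 to 0.8 m from the base axis. Payload 3.9 kg.
Tool frame: the origin (TCP) lies on the centre line of the jaws, within the pads' length; the fingertips stand 22 mm ahead of it and the grasp point (between the pads) lies 3 mm ahead of it; z points along the fingers, y is the direction in which the jaws open and shut (so a half turn about z gives the same grasp; the last joint's range is limited). The gripper opens to 85 mm and grips with 20 to 120 N. Pads are 22 mm wide; open, the fingers measure 114 mm over their backs; the gripper's body (76 mm by 85 mm) begins 54 mm behind the grasp point. The pads swing forward as they close: fully open they stand 13 mm farther back than shut.
Start: joints at [-1.16, 0.26, -0.138, 1.173, 0, 1.571], TCP at [0.21, -0.481, 0.253] pointing down, gripper open.
Joint ranges: [-2.78, 2.78], [-0.83, 1.72], [-1.28, 1.37], [-1.9, 2.12], [-1.57, 1.48], [-3.14, 3.14]. Speed limits (rad/s): [2.57, 2.57, 3.14, 3.14, 3.14, 3.14].

INTERFACE

Orientations are given as a rotation vector (axis times angle).
In Python, from cell import r, eyes gives the robot as it stands.
- The arm moves only by the tool drive_tool, never from a script. Its argument "increments" is text: rows parted by semicolons, each of 4 numbers parted by spaces: the shift along the tool's x, y, z in cm, then the turn about the tool's z in degrees. In form: tx ty tz yaw; .... A call has exactly 8 rows; each row shifts and turns the pose as measured when the row begins, along the tool's axes as they then stand; what a row does not reach is not made up. A row lasts 1/10 s, in which the tool goes at most 50 mm and 8.59 degrees, less where a joint would pass 70% of its speed; a pose out of reach is approached as far as the arm can. A call is refused whole if a number of a shift passes 5 or a number of a turn 8.59, either way. A call with a gripper value outside its range is refused whole. "grip" is the finger opening in cm, from 0 to 8.54, set as the call begins (left out, the last holds). The fingers move at their own pace and stop on an object; the grip force is fixed at half the most. Time passes only in rows, so rows that do not move let the fingers close, or fill a call up. It gives the time, the measured TCP pose, the force and the opening at its end, in the units of the state.
- r.get_obs(): the state, without advancing time (a new reading comes with each control period).
- eyes.grab_frame(name): name is "side" or "top" or "wrist"; returns the picture (384x512x3 uint8, red, green, blue); there is no depth.
- eyes.camera_info(name): a dict with "fx", "fy", "cx", "cy" (pixels), "origin" and "rotation" of the camera in the world. Camera axes: x right, y down, z forward; pixel columns grow to the right and rows downward; lengths in m; the calibration is good to about 2 mm. The wrist camera is an equidistant fisheye: a pixel r from the principal point sees the ray r / f radians off the axis. A picture is of the moment at which its call begins: read the wrist's pose just before it. camera_info takes no time and is no camera call; for the wrist camera it gives the pose at the moment of the call.
- r.sign_off(): hands the job in, once; it reports no verdict.
The state is a dict: "t": time; "qpos": joint angles; "qd": joint speeds; "joint_torque": joint torques, N m; "tcp_pos": TCP position; "eef_rot": TCP orientation; "ft_force": force on the tool from outside, world axes, zero at the start; "moment": the same for the moment, N m; "gripper_width": opening from 0.0 (shut) to 1.0 (fully open).
Only numpy, scipy, OpenCV 4.12 (cv2) and the standard library are available. Lean on these libraries where they do the work, as an engineer would, in place of code of your own. Each camera call takes 0.05 s, during which the arm holds its last target. There are 200 camera calls.

## Working session

There is one attempt and no reset: what is moved stays moved. The work goes in short steps, Python scripts to look and compute and a tool call to move; the robot and the scene stay as the last step left them, time stands still between calls to the robot, and variables do not carry over. Pictures are saved under pics/ and viewed, about 8 in all and at most 12, crops included, and the job is handed in when it is done.

Besides the shell and the picture viewer there is one more tool, called after "Emit:" as a command line: name --argument value ..., lists and objects as JSON in quotes. drive_tool: Moves the arm, as the interface text tells. Its arguments: {"type":"object","properties":{"increments":{"type":"string"},"grip":{"type":"number"}},"required":["increments"]}

```bash
ls; mkdir -p pics; python3 - <<'E'
from cell import r, eyes
import cv2, numpy as np
o=r.get_obs(); print(o['t'],o['tcp_pos'],o['eef_rot'],o['gripper_width'])
for n in('side','top'):
    im=eyes.grab_frame(n); cv2.imwrite(f'pics/{n}0.png',cv2.cvtColor(im,cv2.COLOR_RGB2BGR))
    print(n,eyes.camera_info(n))
E
```

```text
pics
0.0 [ 0.20937358 -0.48071459  0.25247384] [-3.07365462e+00 -6.40325206e-01  5.89767174e-04] 0.9987420761366317
side {'fx': 458.7515337868213, 'fy': 458.7515337868213, 'cx': 251.77409761781072, 'cy': 190.2284471287561, 'origin': array([ 0.1727408 , -1.01937839,  0.53891272]), 'rotation': array([-2.00102782,  0.37398619, -0.23110494])}
top {'fx': 483.08708310826154, 'fy': 483.08708310826154, 'cx': 253.04722580301956, 'cy': 183.63594805975748, 'origin': array([ 0.3540931 , -0.16438577,  1.32790629]), 'rotation': array([-2.18073572,  2.17063187, -0.11234767])}
```

View pics/top0.png

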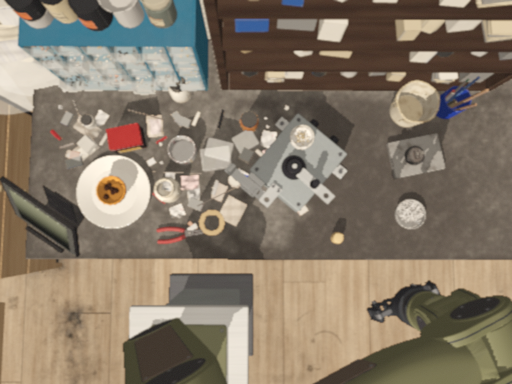

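View pics/side0.png

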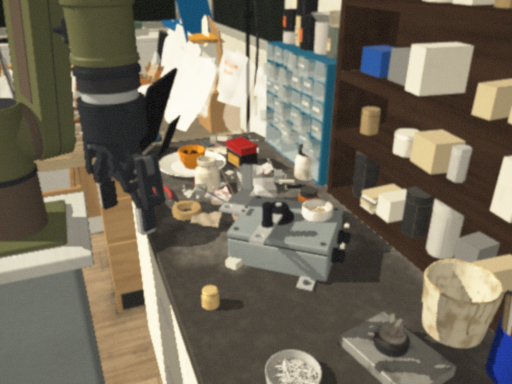

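```bash
python3 - <<'E'
import cv2
im=cv2.imread('pics/top0.png')[100:225,210:370]
cv2.imwrite('pics/topc.png',cv2.resize(im,None,fx=5,fy=4.8,interpolation=cv2.INTER_CUBIC))
im=cv2.imread('pics/side0.png')[165:300,180:370]
cv2.imwrite('pics/sidec.png',cv2.resize(im,None,fx=4,fy=4,interpolation=cv2.INTER_CUBIC))
E
```

```text
(no output)
```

View pics/topc.png

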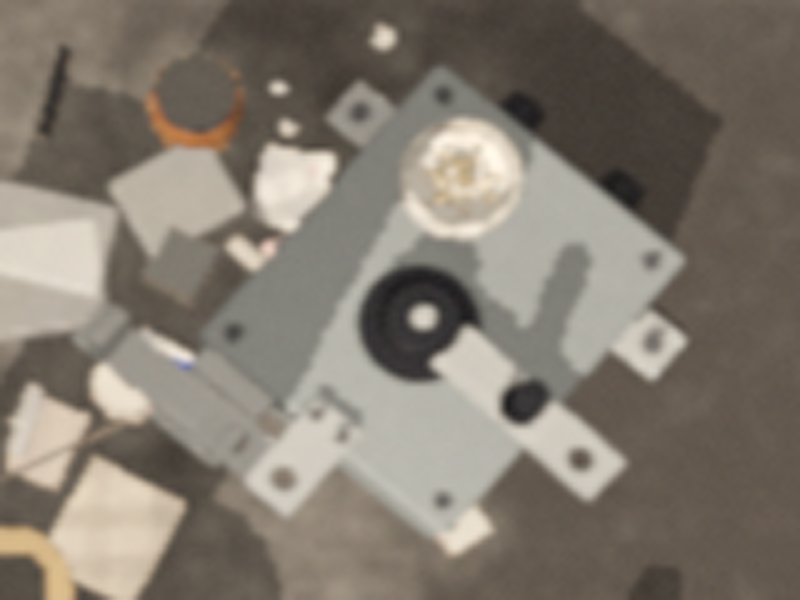

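View pics/sidec.png

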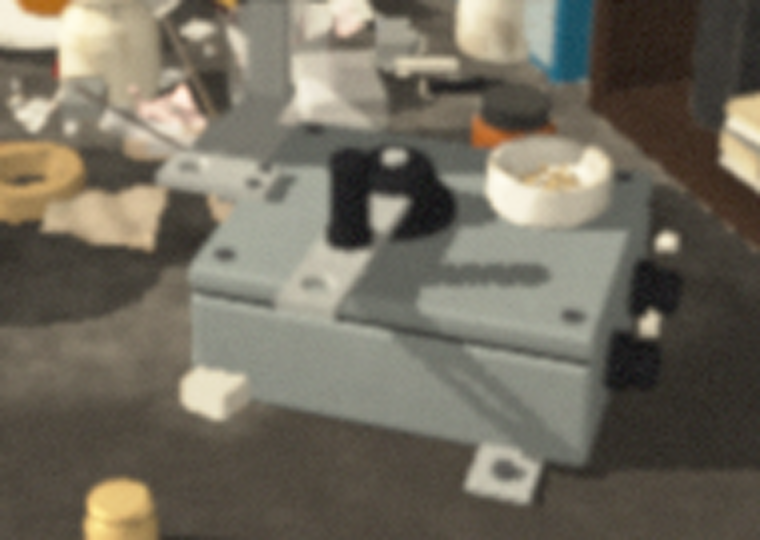

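```bash
cat > h.py <<'E'
from cell import r, eyes
import cv2, numpy as np
from scipy.optimize import least_squares
from scipy.spatial.transform import Rotation as R
def proj(n,P,info=None):
    c=info or eyes.camera_info(n); p=R.from_rotvec(c['rotation']).inv().apply(np.atleast_2d(P)-c['origin'])
    if n=='wrist':
        th=np.arctan2(np.hypot(p[:,0],p[:,1]),p[:,2]); ph=np.arctan2(p[:,1],p[:,0])
        return np.c_[c['cx']+c['fx']*th*np.cos(ph),c['cy']+c['fy']*th*np.sin(ph)]
    return np.c_[c['cx']+c['fx']*p[:,0]/p[:,2],c['cy']+c['fy']*p[:,1]/p[:,2]]
def w(pose,P):
    x,y,a=pose; P=np.atleast_2d(P); c,s=np.cos(a),np.sin(a)
    return np.c_[x+c*P[:,0]-s*P[:,1],y+s*P[:,0]+c*P[:,1],P[:,2]]
def hdl(rad,th,z): return [-rad*np.sin(th),-rad*np.cos(th),z]
def tong(d): # hole, tab mid
    return [[-.11,.05-d,.071],[-.11,.135-d,.111]]
E
cat > fit.py <<'E'
from h import *
T=lambda u,v:(210+(u+.5)/5-.5,100+(v+.5)/4.8-.5)
S=lambda u,v:(180+(u+.5)/4-.5,165+(v+.5)/4-.5)
ct,cs=eyes.camera_info('top'),eyes.camera_info('side')
def model(p):
    q=p[:3];th=p[3]
    pts=[[-.11,0,.081],hdl(.11,th,.094),hdl(.068,th,.140),[.12,.085,.075],[.12,-.085,.075],[-.08,.085,.075]]
    a=proj('top',w(q,pts),ct); b=proj('side',w(q,[pts[0],pts[1],pts[5]]),cs)[:2]
    return a,b
mt=np.array([T(284,480),T(581,460),T(533,396),T(440,65),T(685,262),T(205,335)])
ms=np.array([S(190,165),S(318,283)])
f=lambda p:np.r_[*(np.r_[model(p)[0]-mt,model(p)[1]-ms].ravel(),)] if 0 else np.concatenate([(model(p)[0]-mt).ravel(),(model(p)[1]-ms).ravel()])
s=least_squares(f,[.43,-.25,-.7,0.1],loss='soft_l1')
print(s.x.round(4)); print(f(s.x).reshape(-1,2).round(2))
p=s.x;q=p[:3]
iT=lambda P:(P-[210,100])*[5,4.8]
for d in(0,.01,.02): 
    P=w(q,tong(d)+[[-.11,.135-d,.129]]); print(d,P[:2].round(3).tolist(),iT(proj('top',P,ct)).round(0).tolist(),proj('side',P,cs).round(0).tolist())
print('pivot',w(q,[0,0,.091]),'grip now',w(q,hdl(.068,p[3],.12)),'grip off',w(q,hdl(.068,np.pi/2,.12)),'lug',w(q,[-.11,0,.081]))
E
python3 fit.py
```

```text
[ 0.5168 -0.2777 -0.7019  0.0371]
[[-0.47 -0.01]
 [-0.26  0.26]
 [-0.4   0.8 ]
 [ 0.01 -0.3 ]
 [ 0.62 -0.  ]
 [-2.12  0.52]
 [ 1.01  0.96]
 [ 0.51  1.14]]
0 [[0.465, -0.169, 0.071], [0.52, -0.104, 0.111]] [[206.0, 420.0], [79.0, 309.0], [77.0, 304.0]] [[237.0, 201.0], [249.0, 169.0], [249.0, 162.0]]
0.01 [[0.459, -0.176, 0.071], [0.514, -0.111, 0.111]] [[221.0, 432.0], [94.0, 321.0], [92.0, 317.0]] [[235.0, 203.0], [248.0, 171.0], [248.0, 164.0]]
0.02 [[0.452, -0.184, 0.071], [0.507, -0.119, 0.111]] [[235.0, 443.0], [109.0, 333.0], [108.0, 329.0]] [[233.0, 205.0], [246.0, 173.0], [246.0, 166.0]]
pivot [[ 0.51679659 -0.27774085  0.091     ]] grip now [[ 0.47099281 -0.32800032  0.12      ]] grip off [[ 0.46487178 -0.23383397  0.12      ]] lug [[ 0.43280058 -0.20671501  0.081     ]]
```

```bash
cat > plan.py <<'E'
import sys
from h import *
# usage: plan.py x y z jawdeg nrows [arc cx cy deg]
def state():
    o=r.get_obs(); M=R.from_rotvec(o['eef_rot']).as_matrix()
    return o,M
if __name__=='__main__':
    x,y,z,j,n=map(float,sys.argv[1:6]); n=int(n)
    o,M=state(); p=np.array(o['tcp_pos']); cur=np.degrees(np.arctan2(M[1,1],M[0,1]))
    dy=(cur-j+90)%180-90 if len(sys.argv)<7 else float(sys.argv[6])   # yaw + = clockwise from above
    print('t',o['t'],'p',p.round(4),'jaw',cur.round(1),'tilt z',M[:,2].round(3),'q6',o['qpos'][5].round(2),'F',np.round(o['ft_force'],1),'g',round(o['gripper_width'],3),'yaw',dy.round(1) if hasattr(dy,'round') else dy)
    d=(np.array([x,y,z])-p)/n; rows=[]
    for k in range(n):
        Mk=M@R.from_euler('z',dy*k/n,degrees=True).as_matrix()
        rows.append(' '.join(f'{v:.2f}' for v in [*(Mk.T@d*100),dy/n]))
    print('; '.join(rows))
E
python3 plan.py .471 -.328 .25 5 8 -64
```

```text
t 0.1 p [ 0.2094 -0.4808  0.2525] jaw -66.5 tilt z [-0.001  0.002 -1.   ] q6 1.57 F [-0.3  0.1 -0.7] g 1.002 yaw -64.0
3.76 -0.44 0.03 -8.00; 3.79 0.08 0.03 -8.00; 3.74 0.61 0.03 -8.00; 3.62 1.12 0.03 -8.00; 3.42 1.62 0.03 -8.00; 3.17 2.08 0.03 -8.00; 2.85 2.50 0.03 -8.00; 2.47 2.87 0.03 -8.00
```

Emit:
drive_tool --increments "3.8 -0.4 0 -8; 3.8 0.1 0 -8; 3.7 0.6 0 -8; 3.6 1.1 0 -8; 3.4 1.6 0 -8; 3.2 2.1 0 -8; 2.8 2.5 0 -8; 2.5 2.9 0 -8" --grip 4.5

```text
t: 0.9
tcp_pos: [0.4728, -0.3208, 0.2482]
eef_rot: [-2.225, -2.205, 0.002]
ft_force: [-0.9, -1.9, 0.4]
gripper_width: 0.528
```

```bash
python3 plan.py .471 -.328 .25 5 4; python3 - <<'E'
from h import *
c=eyes.camera_info('wrist'); print(c)
im=eyes.grab_frame('wrist')[...,::-1].copy()
cv2.imwrite('pics/w1.png',im)
q=[.5168,-.2777,-.7019]
for P in [[-.11,0,.081],hdl(.11,.037,.094),hdl(.068,.037,.14),*tong(.015)]: print(proj('wrist',w(q,P),c).round(0))
E
```

```text
t 0.9 p [ 0.4728 -0.3208  0.2482] jaw -0.5 tilt z [-0.007  0.005 -1.   ] q6 0.98 F [-0.9 -1.9  0.4] g 0.528 yaw -5.5
-0.18 -0.04 -0.04 -1.38; -0.18 -0.05 -0.04 -1.38; -0.18 -0.05 -0.04 -1.38; -0.18 -0.06 -0.04 -1.38
{'fx': 297.3186396354542, 'fy': 297.3186396354542, 'cx': 260.71091446337846, 'cy': 195.63003357785743, 'origin': array([ 0.47422372, -0.25448271,  0.36971466]), 'rotation': array([ 2.88322227, -0.012869  , -0.01211004])}
[[219.  71.]]
[[232. 227.]]
[[260. 211.]]
[[243.  46.]]
[[301. -27.]]
```

View pics/w1.png

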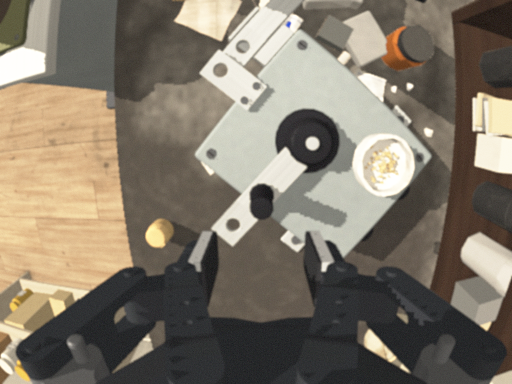

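Emit:
drive_tool --increments "-0.4 -0.1 0 -3; -0.3 -0.1 1 -2; 0 0 2 0; 0 0 2 0; 0 0 2 0; 0 0 1 0; 0 0 0 0; 0 0 0 0"

```text
t: 1.75
tcp_pos: [0.4773, -0.3212, 0.1624]
eef_rot: [-2.106, -2.315, -0.006]
ft_force: [0.6, 0.3, 0.2]
gripper_width: 0.525
```

```bash
python3 plan.py .471 -.328 .125 5 4
```

```text
t 1.75 p [ 0.4773 -0.3212  0.1624] jaw 5.4 tilt z [-0.006  0.011 -1.   ] q6 0.88 F [0.6 0.3 0.2] g 0.525 yaw 0.4
-0.16 -0.17 0.93 0.11; -0.16 -0.17 0.93 0.11; -0.17 -0.17 0.93 0.11; -0.17 -0.17 0.93 0.11
```

Emit:
drive_tool --increments "-0.5 -0.5 0 0; -0.3 -0.3 0 0; 0 0 1 0; 0 0 1 0; 0 0 1 0; 0 0 0.8 0; 0 0 0 0; 0 0 0 0"

```text
t: 2.55
tcp_pos: [0.4703, -0.3315, 0.1234]
eef_rot: [-2.109, -2.318, -0.007]
ft_force: [0.8, -0.4, 0.3]
gripper_width: 0.528
```

```bash
python3 plan.py .471 -.328 .124 5 2
```

```text
t 2.55 p [ 0.4703 -0.3315  0.1234] jaw 5.4 tilt z [-0.003  0.009 -1.   ] q6 0.86 F [ 0.8 -0.4  0.3] g 0.528 yaw 0.4
0.17 0.05 -0.03 0.20; 0.17 0.05 -0.03 0.20
```

Close on the knob.

Emit:
drive_tool --increments "0.3 0.1 0 0; 0 0 0 0; 0 0 0 0; 0 0 0 0; 0 0 0 0; 0 0 0 0; 0 0 0 0; 0 0 0 0" --grip 1

```text
t: 3.35
tcp_pos: [0.4721, -0.3277, 0.1236]
eef_rot: [-2.109, -2.319, -0.01]
ft_force: [0.4, 0.6, -1.6]
gripper_width: 0.214
```

```bash
cat > arc.py <<'E'
import sys
from plan import *
# rotate about pivot from current grasp; arc.py degrees_cw n
q=[.5168,-.2777,-.7019]
D,n=float(sys.argv[1]),int(sys.argv[2])
o,M=state(); p=np.array(o['tcp_pos'])+.003*M[:,2]; 
b=R.from_euler('z',-q[2]).apply(p-[q[0],q[1],0]); th=np.arctan2(-b[0],-b[1])
print('t',o['t'],'p',p.round(4),'rad',np.hypot(b[0],b[1]).round(4),'theta',th.round(4),'jaw',np.degrees(np.arctan2(M[1,1],M[0,1])).round(1),'F',np.round(o['ft_force'],1),'q6',o['qpos'][5].round(2),'g',round(o['gripper_width'],3))
rows=[]
for k in range(n):
    a=th+np.radians(D)*np.array([k,k+1])/n
    P=w(q,[hdl(.068,t,p[2]) for t in a]); 
    if k==0: P[0]=p
    Mk=M@R.from_euler('z',D*k/n,degrees=True).as_matrix()
    v=P[1]-P[0]; v[2]=0
    rows.append(' '.join(f'{x:.2f}' for x in [*(Mk.T@v*100)[:2],0,D/n]))
print('; '.join(rows))
E
python3 arc.py 48 8
```

```text
t 3.35 p [ 0.4721 -0.3277  0.1206] rad 0.0671 theta 0.0281 jaw 5.4 F [ 0.4  0.6 -1.6] q6 0.87 g 0.214
0.48 -0.52 0.00 6.00; 0.55 -0.45 0.00 6.00; 0.55 -0.45 0.00 6.00; 0.55 -0.45 0.00 6.00; 0.55 -0.45 0.00 6.00; 0.55 -0.45 0.00 6.00; 0.55 -0.45 0.00 6.00; 0.55 -0.45 0.00 6.00
```

Emit:
drive_tool --increments "0.5 -0.5 0 6; 0.55 -0.45 0 6; 0.55 -0.45 0 6; 0.55 -0.45 0 6; 0.55 -0.45 0 6; 0.55 -0.45 0 6; 0 0 0 0; 0 0 0 0"

```text
t: 4.15
tcp_pos: [0.4508, -0.2893, 0.1237]
eef_rot: [-2.733, -1.528, -0.01]
ft_force: [-0.2, -0.7, -2.2]
gripper_width: 0.216
```

```bash
python3 arc.py 42 7
```

```text
t 4.15 p [ 0.4508 -0.2893  0.1207] rad 0.067 theta 0.6949 jaw -31.6 F [-0.2 -0.7 -2.2] q6 1.55 g 0.216
0.49 -0.52 0.00 6.00; 0.56 -0.44 0.00 6.00; 0.56 -0.44 0.00 6.00; 0.56 -0.44 0.00 6.00; 0.56 -0.44 0.00 6.00; 0.56 -0.44 0.00 6.00; 0.56 -0.44 0.00 6.00
```

Emit:
drive_tool --increments "0.5 -0.5 0 6; 0.55 -0.45 0 6; 0.55 -0.45 0 6; 0.55 -0.45 0 6; 0.55 -0.45 0 6; 0.55 -0.45 0 6; 0.4 -0.3 0 4; 0 0 0 0"

```text
t: 4.95
tcp_pos: [0.4588, -0.2433, 0.1237]
eef_rot: [-3.09, -0.491, -0.003]
ft_force: [0.9, 5.5, -1.5]
gripper_width: 0.217
```

```bash
python3 arc.py 8 2
```

```text
t 4.95 p [ 0.4588 -0.2432  0.1207] rad 0.0675 theta 1.405 jaw -71.9 F [ 0.9  5.5 -1.5] q6 2.33 g 0.217
0.33 -0.34 0.00 4.00; 0.37 -0.30 0.00 4.00
```

Emit:
drive_tool --increments "0.33 -0.33 0 4; 0.2 -0.2 0 2; 0.1 -0.1 0 1; 0 0 0 0; 0 0 0 0; 0 0 0 0; 0 0 0 0; 0 0 0 0"

```text
t: 5.75
tcp_pos: [0.4628, -0.2369, 0.1237]
eef_rot: [-3.114, -0.316, -0.001]
ft_force: [-0.5, 3.6, -1.2]
gripper_width: 0.217
```

```bash
python3 arc.py 2 1;  python3 - <<'E'
from h import *
c=eyes.camera_info('wrist')
im=eyes.grab_frame('wrist')[...,::-1].copy()
cv2.imwrite('pics/w2.png',im)
q=[.5168,-.2777,-.7019]
for P in [[-.11,0,.081],hdl(.11,1.571,.094),hdl(.11,1.5,.094)]: print(proj('wrist',w(q,P),c).round(1))
E
```

```text
t 5.75 p [ 0.4628 -0.2369  0.1207] rad 0.0677 theta 1.5166 jaw -78.4 F [-0.5  3.6 -1.2] q6 2.46 g 0.217
0.16 -0.18 0.00 2.00
[[206.8 264.8]]
[[203.  275.1]]
[[212.  283.9]]
```

View pics/w2.png

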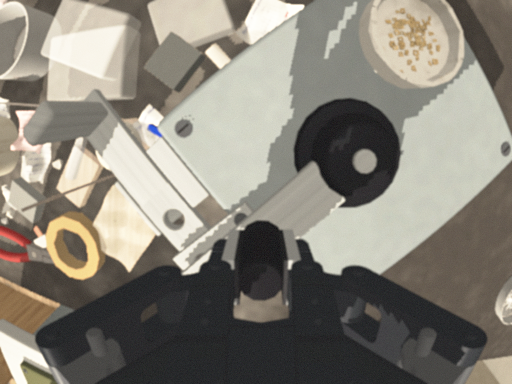

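Emit:
drive_tool --increments "0.16 -0.18 0 2; 0.1 -0.1 0 1; 0 0 0 0; 0 0 0 0; 0 0 0 0; 0 0 0 0; 0 0 0 0; 0 0 0 0"

```text
t: 6.6
tcp_pos: [0.4648, -0.2343, 0.1237]
eef_rot: [-3.123, -0.235, -0.0]
ft_force: [-1.3, 3.5, -2.7]
gripper_width: 0.209
```

```bash
python3 arc.py 2 1
```

```text
t 6.6 p [ 0.4648 -0.2342  0.1207] rad 0.0677 theta 1.5653 jaw -81.4 F [-1.3  3.5 -2.7] q6 2.52 g 0.209
0.16 -0.17 0.00 2.00
```

Good; release, lift, move toward a view of the lug.

Emit:
drive_tool --increments "0 0 0 0; 0 0 0 0; 0 0 0 0; 0 0 0 0; 0 0 -1.5 0; 0 0 -2.5 0; 0 0 -3 0; 0 0 -2 0" --grip 4.5

```text
t: 7.4
tcp_pos: [0.4631, -0.2361, 0.2145]
eef_rot: [-3.123, -0.229, 0.009]
ft_force: [0.2, -0.0, -0.7]
gripper_width: 0.525
```

```bash
python3 plan.py .51 -.115 .21 -130.2 8; python3 - <<'E'
from h import *
c=eyes.camera_info('wrist')
im=eyes.grab_frame('wrist')[...,::-1].copy()
q=[.5168,-.2777,-.7019]
u,v=proj('wrist',w(q,[-.11,0,.081]),c)[0].round(1); print(u,v)
for P in [hdl(.11,1.571,.094),hdl(.11,1.5,.094),tong(.015)[0]]: print(proj('wrist',w(q,P),c).round(1))
x0,y0=max(0,int(u)-80),max(0,int(v)-60); print(x0,y0)
cv2.imwrite('pics/w3.png',cv2.resize(im[y0:y0+120,x0:x0+160],None,fx=4,fy=4,interpolation=cv2.INTER_CUBIC))
E
```

```text
t 7.4 p [ 0.4631 -0.2361  0.2145] jaw -81.6 tilt z [-0.007  0.01  -1.   ] q6 2.52 F [ 0.2 -0.  -0.7] g 0.525 yaw 48.6
0.80 -1.41 0.07 6.07; 0.65 -1.49 0.07 6.07; 0.49 -1.55 0.07 6.07; 0.32 -1.59 0.07 6.07; 0.15 -1.62 0.07 6.07; -0.02 -1.62 0.07 6.07; -0.19 -1.61 0.07 6.07; -0.36 -1.58 0.07 6.07
226.9 218.9
[[225.1 224. ]]
[[231.5 230. ]]
[[202.7 188.4]]
146 158
```

View pics/w3.png

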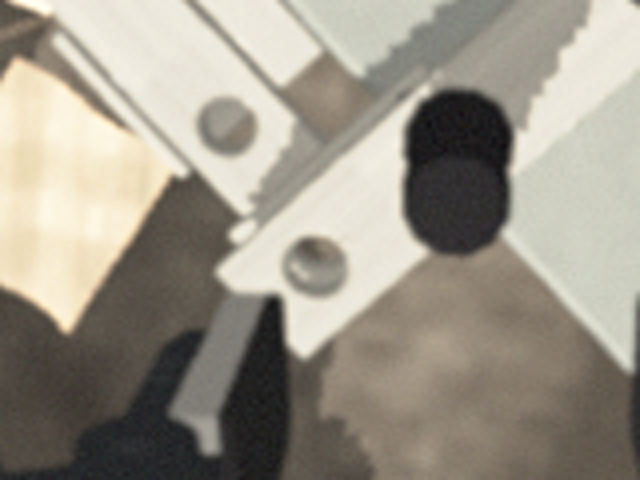

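```bash
python3 plan.py .511 -.115 .21 50 16 -131.6
```

```text
t 7.45 p [ 0.4645 -0.2369  0.2174] jaw -81.6 tilt z [-0.002  0.008 -1.   ] q6 2.52 F [ 0.8 -0.4  1.3] g 0.521 yaw -131.6
0.40 -0.71 0.05 -8.22; 0.50 -0.65 0.05 -8.22; 0.58 -0.57 0.05 -8.22; 0.66 -0.48 0.05 -8.22; 0.72 -0.38 0.05 -8.22; 0.77 -0.27 0.05 -8.22; 0.80 -0.16 0.05 -8.22; 0.81 -0.05 0.05 -8.22; 0.81 0.07 0.05 -8.22; 0.79 0.19 0.05 -8.22; 0.76 0.30 0.05 -8.22; 0.71 0.40 0.05 -8.22; 0.64 0.50 0.05 -8.22; 0.56 0.59 0.05 -8.22; 0.47 0.66 0.05 -8.22; 0.37 0.72 0.05 -8.22
```

Emit:
drive_tool --increments "0.4 -0.7 0 -8.2; 0.5 -0.65 0 -8.2; 0.6 -0.55 0 -8.2; 0.65 -0.5 0 -8.2; 0.7 -0.4 0 -8.2; 0.75 -0.3 0 -8.2; 0.8 -0.15 0 -8.2; 0.8 -0.05 0 -8.2"

```text
t: 8.25
tcp_pos: [0.4878, -0.1762, 0.2183]
eef_rot: [-2.468, -1.941, -0.006]
ft_force: [-0.4, 0.7, -0.4]
gripper_width: 0.526
```

Emit:
drive_tool --increments "0.8 0.1 0 -8.2; 0.8 0.2 0 -8.2; 0.75 0.3 0 -8.2; 0.7 0.4 0 -8.2; 0.65 0.5 0 -8.2; 0.55 0.6 0 -8.2; 0.45 0.65 0 -7; 0 0 0 0"

```text
t: 9.05
tcp_pos: [0.5058, -0.1202, 0.2157]
eef_rot: [-1.203, -2.901, -0.005]
ft_force: [-0.4, 0.0, 0.8]
gripper_width: 0.528
```

```bash
python3 plan.py .5105 -.115 .21 50 2; python3 - <<'E'
from h import *
c=eyes.camera_info('wrist')
im=eyes.grab_frame('wrist')[...,::-1].copy()
cv2.imwrite('pics/w4.png',im)
q=[.5168,-.2777,-.7019]
for P in [hdl(.11,1.571,.094),tong(.015)[0],[-.11,.12,.129],[-.11,.12,.071]]: print(proj('wrist',w(q,P),c).round(1))
print(w(q,[-.11,.12,.11]))
E
```

```text
t 9.05 p [ 0.5058 -0.1202  0.2157] jaw 45.0 tilt z [ 0.     0.003 -1.   ] q6 0.55 F [-0.4  0.   0.8] g 0.528 yaw -5.0
0.02 0.35 0.29 -2.51; 0.00 0.35 0.29 -2.51
[[135.6 207.6]]
[[177.8 197.8]]
[[268.7 209.3]]
[[266.9 190.2]]
[[ 0.51028252 -0.11504232  0.11      ]]
```

View pics/w4.png

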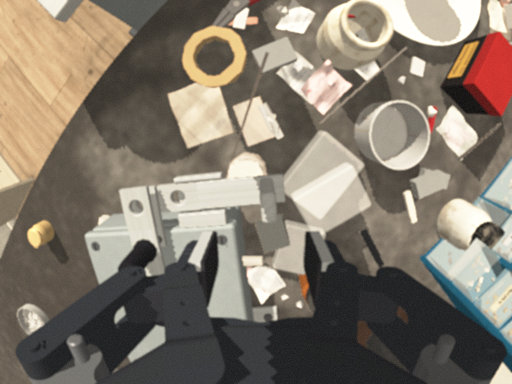

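```bash
python3 - <<'E'
from h import *
cw,ct=eyes.camera_info('wrist'),eyes.camera_info('top')
for a,b in [((115,210),(331,236)),((100,300),(287,182))]:
    t=np.array([210+a[0]/5,100+a[1]/4.8])
    s=least_squares(lambda P:np.r_[proj('top',P,ct)[0]-t,proj('wrist',P,cw)[0]-b],[.53,-.1,.05]); print(s.x.round(3),s.cost.round(1))
E
python3 plan.py .5103 -.115 .21 50 2
```

```text
[ 0.589 -0.106  0.065] 20.4
[ 0.547 -0.108 -0.059] 0.4
t 9.1 p [ 0.5056 -0.1205  0.2157] jaw 44.8 tilt z [-0.     0.003 -1.   ] q6 0.55 F [ 0.1 -0.2  0.3] g 0.529 yaw -5.2
0.03 0.36 0.29 -2.58; 0.01 0.36 0.29 -2.58
```

Emit:
drive_tool --increments "0 0.4 0 -3; 0 0.3 0 -2; 0 0 1 0; 0 0 2 0; 0 0 2 0; 0 0 1 0; 0 0 0 0; 0 0 0 0" --grip 3.5

```text
t: 9.9
tcp_pos: [0.5094, -0.1176, 0.1515]
eef_rot: [-1.097, -2.942, -0.001]
ft_force: [0.2, 0.8, -0.3]
gripper_width: 0.409
```

```bash
python3 plan.py .5103 -.115 .117 50 4
```

```text
t 9.9 p [ 0.5094 -0.1176  0.1515] jaw 49.1 tilt z [-0.001  0.001 -1.   ] q6 0.49 F [ 0.2  0.8 -0.3] g 0.409 yaw -0.9
0.02 0.06 0.86 -0.22; 0.02 0.06 0.86 -0.22; 0.02 0.06 0.86 -0.22; 0.02 0.06 0.86 -0.22
```

Emit:
drive_tool --increments "0.1 0.2 0.5 -0.8; 0 0 1 0; 0 0 1 0; 0 0 1 0; 0 0 0 0; 0 0 0 0; 0 0 0 0; 0 0 0 0"

```text
t: 10.7
tcp_pos: [0.5115, -0.1156, 0.1152]
eef_rot: [1.075, 2.95, 0.002]
ft_force: [-0.4, 0.1, 0.9]
gripper_width: 0.41
```

```bash
python3 plan.py .5103 -.115 .117 50 1
```

```text
t 10.7 p [ 0.5115 -0.1156  0.1152] jaw 49.9 tilt z [ 0.002  0.    -1.   ] q6 0.48 F [-0.4  0.1  0.9] g 0.41 yaw -0.1
0.13 -0.03 -0.18 -0.06
```

Emit:
drive_tool --increments "0 0 0 0; 0 0 0 0; 0 0 0 0; 0 0 0 0; 0 0 0 0; 0 0 0 0; 0 0 0 0; 0 0 0 0" --grip 0.5

```text
t: 11.5
tcp_pos: [0.5117, -0.1159, 0.1158]
eef_rot: [1.075, 2.949, 0.001]
ft_force: [0.2, 0.1, -0.7]
gripper_width: 0.136
```

```bash
cat > tg.py <<'E'
from plan import *
q=[.5168,-.2777,-.7019]; o,M=state(); p=np.array(o['tcp_pos'])
b=R.from_euler('z',-q[2]).apply(p-[q[0],q[1],0])
v=M.T@R.from_euler('z',q[2]).apply([0,-1,0])
print('t',o['t'],'box',b.round(4),'travel if centred',(.135-b[1]).round(4),'dir',v.round(3),'F',np.round(o['ft_force'],1),'g',round(o['gripper_width'],3))
E
python3 tg.py
```

```text
t 11.5 box [-0.1084  0.1203  0.1158] travel if centred 0.0147 dir [ 0.003 -1.    -0.002] F [ 0.2  0.1 -0.7] g 0.136
```

Emit:
drive_tool --increments "0 -0.5 0 0; 0 -0.7 0 0; 0 -0.7 0 0; 0 -0.7 0 0; 0 -0.4 0 0; 0 -0.2 0 0; 0 0 0 0; 0 0 0 0"

```text
t: 12.3
tcp_pos: [0.49, -0.1418, 0.1158]
eef_rot: [1.074, 2.948, 0.006]
ft_force: [2.0, 2.0, -1.9]
gripper_width: 0.131
```

```bash
python3 tg.py
```

```text
t 12.3 box [-0.1082  0.0864  0.1158] travel if centred 0.0486 dir [ 0.003 -1.    -0.005] F [ 2.   2.  -1.9] g 0.131
```

Emit:
drive_tool --increments "0 -0.15 0 0; 0 0 0 0; 0 0 0 0; 0 0 0 0; 0 0 0 0; 0 0 0 0; 0 0 0 0; 0 0 0 0"

```text
t: 13.1
tcp_pos: [0.489, -0.143, 0.1158]
eef_rot: [1.073, 2.949, 0.004]
ft_force: [1.2, 1.8, -0.8]
gripper_width: 0.131
```

```bash
python3 tg.py
```

```text
t 13.1 box [-0.1082  0.0849  0.1158] travel if centred 0.0501 dir [ 0.004 -1.    -0.004] F [ 1.2  1.8 -0.8] g 0.131
```

Emit:
drive_tool --increments "0 0 0 0; 0 0 0 0; 0 0 0 0; 0 0 0 0; 0 0 -2 0; 0 0 -3 0; 0 0 -4 0; 0 0 -4 0" --grip 3.5

```text
t: 13.9
tcp_pos: [0.4834, -0.1426, 0.2437]
eef_rot: [-1.073, -2.941, -0.0]
ft_force: [0.8, -1.9, -0.2]
gripper_width: 0.413
```

```bash
python3 plan.py .483 -.249 .25 50 6
```

```text
t 13.9 p [ 0.4834 -0.1426  0.2437] jaw 49.9 tilt z [-0.01   0.004 -1.   ] q6 0.41 F [ 0.8 -1.9 -0.2] g 0.413 yaw -0.1
-1.14 -1.36 -0.11 -0.01; -1.14 -1.36 -0.11 -0.01; -1.14 -1.36 -0.11 -0.01; -1.14 -1.36 -0.11 -0.01; -1.14 -1.36 -0.11 -0.01; -1.13 -1.36 -0.11 -0.01
```

Emit:
drive_tool --increments "-1.1 -1.3 0 0; -1.1 -1.3 0 0; -1.1 -1.3 0 0; -1.1 -1.3 0 0; -1.1 -1.3 0 0; -1 -1.2 0 0; 0 0 0 0; 0 0 0 0"

```text
t: 14.7
tcp_pos: [0.4876, -0.2483, 0.2524]
eef_rot: [1.073, 2.948, 0.001]
ft_force: [-0.2, 0.6, 0.0]
gripper_width: 0.408
```

```bash
python3 plan.py .483 -.249 .25 50 6; python3 - <<'E'
from h import *
c=eyes.camera_info('wrist'); print(c['origin'])
im=eyes.grab_frame('wrist')[...,::-1].copy()
q=[.5168,-.2777,-.7019]
u,v=proj('wrist',w(q,[-.11,0,.081]),c)[0]
x0,y0=int(u)-50,int(v)-40
for P in [[-.11,0,.094],[-.11,0,.081],[-.11,0,.071],[-.11,.085,.129]]: print(((proj('wrist',w(q,P),c)-[x0,y0])*8).round(0))
cv2.imwrite('pics/w5.png',cv2.resize(im[y0:y0+75,x0:x0+100],None,fx=8,fy=8,interpolation=cv2.INTER_CUBIC))
E
```

```text
t 14.7 p [ 0.4876 -0.2483  0.2524] jaw 50.0 tilt z [ 0.004 -0.001 -1.   ] q6 0.23 F [-0.2  0.6  0. ] g 0.408 yaw -0.0
0.05 -0.06 0.04 -0.00; 0.05 -0.06 0.04 -0.00; 0.05 -0.06 0.04 -0.00; 0.05 -0.06 0.04 -0.00; 0.05 -0.06 0.04 -0.00; 0.05 -0.06 0.04 -0.00
[ 0.43656118 -0.20470179  0.37325829]
[[406. 322.]]
[[408. 323.]]
[[409. 323.]]
[[1212.  345.]]
```

View pics/w5.png

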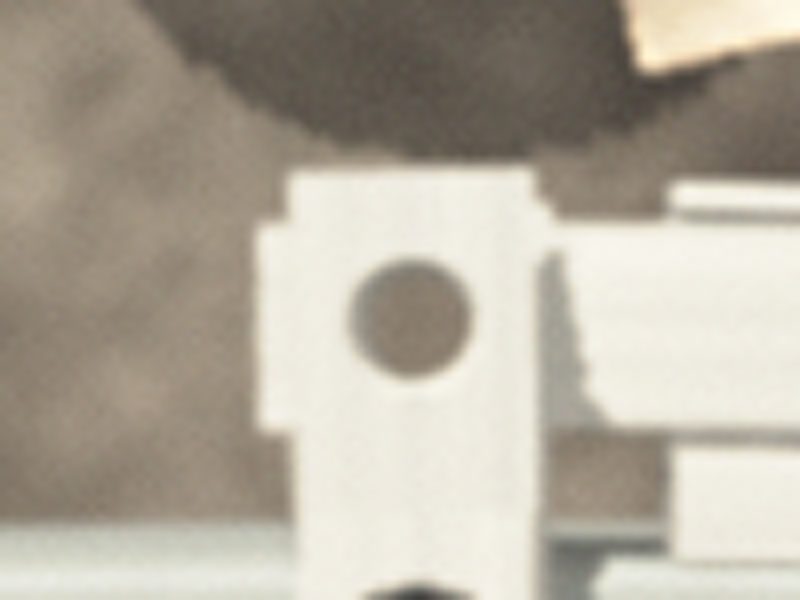

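```bash
python3 -c "
from cell import r
print(r.sign_off())"
```

```text
the job is handed in; nothing more can be done
None
```

The isolator is locked off. I swung the handle from on round to off and released it, then slid the tongue under the lug, released that, and handed the job in at about 15 s of the 48 s.

- **Handle:** it measured 1.565 rad at release, against a target of 1.571. After letting go, its hole showed within about 1 px of the predicted off position in the wrist picture.
- **Tongue:** it measured 50.1 mm of travel just before release, against a target of 50 mm.
- **Holes:** the last wrist picture, taken from almost straight above, shows the table through one round opening of nearly the full 14 mm. Only about 1.5 mm of shading shows at one edge, leaving ample room for an 8 mm shackle.
- **Forces and contact:** the wrist force readings stayed below about 6 N. The arm was clear above the box at hand-in.
- **Dish, jar and oiler:** I never brought the gripper down near them, but I took no final picture to confirm they had not moved.

No check failed. One side measurement, the height of the clear block beside the tongue tab, came out inconsistent. I kept the fingertips above 90 mm there, and no contact showed in the force readings.

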